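# Index the tube carousel to the reader

## Robot

A 6-joint arm with a two-finger parallel gripper is mounted at the origin on a cart in front of the work surface, level with it; the furniture and walls round the work are solid. World frame = base frame: x ahead of the robot, y to its left, z up, the work surface at z = 0. Lengths are in m, angles in rad, forces in N, time in s.
With the tool pointing down it reaches from about 0.4 to 0.825 m from the base axis. Payload 7 kg.
Tool frame: the origin (TCP) lies midway between the tips of the shut fingers; the grasp point (between the pads) lies 19 mm behind it; z points along the fingers, x is the direction in which the jaws open and shut, and the axes are right-handed (so a half turn about z gives the same grasp; the last joint's range is limited). The gripper opens to 88 mm and grips with 3 to 60 N. Pads are 19 mm wide; open, the fingers measure 130 mm over their backs; the gripper's body (78 mm by 193 mm) begins 47 mm behind the grasp point.
Start: joints at [-0.946, 0.359, 0.012, 0, -1.224, -0.288], TCP at [0.223, -0.637, 0.227] pointing down, gripper open.
Joint ranges: [-3.07, 3.07], [-1.43, 2.12], [-1.02, 1.25], [-3.03, 1.67], [-3.05, -0], [-3.03, 3.03]. Speed limits (rad/s): [2.39, 2.39, 3.01, 3.14, 3.14, 3.14].

## Interface

Orientations are given as [roll, pitch, yaw] about the fixed x, y, z axes, in that order (R = Rz(yaw) Ry(pitch) Rx(roll)).
In Python, from station import status, eyes, workorder gives the robot as it stands.
- The arm moves only by the shell command python3 -m jog 'ROWS' [OPENING] [FORCE]. ROWS is JSON, a list of rows, each a list of 6 numbers: the shift along the world's x, y, z in mm, then the turn, a rotation vector about the world's x, y, z in rad. A call has 1 to 12 rows; each row shifts and turns the pose as measured when the row begins; what a row does not reach is not made up. A row lasts 1/10 s, in which the tool goes at most 50 mm and 8.59 degrees, less where a joint would pass 70% of its speed; a pose out of reach is approached as far as the arm can. A call with a gripper value outside its range is refused whole. OPENING is the opening, from 0 (shut) to 1 (fully open), set as the call begins (- or left out, the last holds). The fingers move at their own pace and stop on an object; FORCE is the grip in N (left out, the last holds). Time passes only in rows, so rows that do not move let the fingers close. It gives the time, the measured TCP pose, the force and the opening at its end, in the units of the state.
- status.get_state(): the state, without advancing time (a new reading comes with each control period).
- eyes.grab_frame(name): name is "side" or "top" or "wrist"; returns the picture (420x560x3 uint8, blue, green, red); there is no depth.
- eyes.calibration(name): a dict with "camera_matrix" (3x3 intrinsics, pixels), "k1" (the pictures are not rectified: a ray, as slopes to the right and down, at radius r is drawn at 1 + k1 r^2 times it, then the intrinsics apply), "cam_to_world" (4x4, takes a point from camera to world coordinates); the wrist camera has in their place "hand_eye" (4x4, takes a point from camera to tool coordinates, whose origin is the TCP and whose axes are the tool frame's). Camera axes: x right, y up, looking along -z (the intrinsics and any distortion apply to the point x, -y, -z); pixel columns grow to the right and rows downward; lengths in m; the calibration is good to about 2 mm. A picture is of the moment at which its call begins: read the wrist's pose just before it. calibration takes no time and is no camera call.
- workorder.job_done(): hands the job in, once; it reports no verdict.
The state is a dict: "t": time; "q": joint angles; "qd": joint speeds; "joint_efforts": joint torques, N m; "eef_pos": TCP position; "ee_rot": TCP orientation; "force": force on the tool from outside, world axes, zero at the start; "moment": the same for the moment, N m; "width": finger opening in m.
Only numpy, scipy, OpenCV 4.12 (cv2) and the standard library are available. Lean on these libraries where they do the work, as an engineer would, in place of code of your own. Each camera call takes 0.05 s, during which the arm holds its last target. There are 200 camera calls.

## Task

Bring the tube with the light-blue cap in front of the reader: with the fingertips press the yellow plunger button on the carousel's arm down, keep it down while you swing it round with the carousel to the next hole, on whichever side brings that tube to the reader, and there let it spring fully up so that the carousel is locked again. Grip nothing, do not touch or lift any of the tubes, and leave the things around the carousel where they stand.

Things in the scene. Friction and masses are not known exactly. Their poses are not given: they have to be found in the camera images.
- base: fixed dark drum, 284 mm across, 30 mm high; origin on the carousel's turning axis at worktop height, z up. Its aluminium top ring is the index plate: a circular slot of 115 mm radius with six 16 mm holes, one every 60 degrees from base +x. The white reader (54 mm wide, 144 mm high) stands at 30 degrees counter-clockwise from base +x, 150 to 202 mm from the axis, looking inwards
- carousel (a joint): turning angle, rad, positive counter-clockwise from above; 0 at the start, the plunger then in the hole on the base's -x side. The grey-blue carousel (168 mm across) has six tube seats at 58 mm radius; plunger and tubes go round with it. Locked while the plunger is in a hole, else it turns with light friction (0.04 N m). The next hole is at +1.047 or -1.047
- plunger (a joint): how far the plunger is pressed down, m: 0 = fully up, its 12 mm pin locking the carousel in a hole (2 mm play each way); 0.014 = bottomed; the pin is clear of the hole from 0.010 on. Spring: 3 N up at 0, 7 N at 0.014. Between holes the plate keeps it at about 0.010; released within about 3 mm of a hole's centre it springs up to 0
- button_top (a point): centre of the yellow button's flat face, 122 mm above the worktop when up, 115 mm from the turning axis; moves down with the plunger and round with the carousel. The button is a dish 49 mm across: a flat 41 mm face within a 2.5 mm high rim, so fingertips pressed into it can also push it sideways (it trails them by about 2 mm). Nothing else that high is within 45 mm
- read_spot (a point): the place in front of the reader where the bottom of the tube must stand: 58 mm from the turning axis, 30 degrees counter-clockwise from base +x, 20 mm above the worktop
- tube_blue: 15 ml tube with a light-blue screw cap, 120 mm high, 16 mm thick, cap 22 mm; origin at its bottom tip, z up along the tube. It stands loose in a carousel seat one place to the left or right of the one at the reader, its top 140 mm above the worktop
- tube_green_a: the same kind of tube with a green cap, loose in the seat one place from the reader on the other side
- tube_green_b: the same with a green cap, loose in the seat at the reader at the start
- tube_green_c: the same with a green cap, loose in the seat opposite the reader at the start
- tube_green_d: the same with a green cap, loose in the seat two places clockwise from the reader at the start (the sixth seat is empty)
- stain_jar: small white jar, 60 mm across, 76 mm high, origin under its centre; bystander on the worktop beside the carousel
- petri_dish: flat covered dish, 57 mm across, 14 mm high, origin under its centre; bystander
- tall_vial: glass vial with a black cap, 22 mm across, 96 mm high, origin under its centre; bystander on the other side
Mind the look-alikes: they are no part of the job. What is shaped like the tube_green_c but red is not meant.

How it is judged:
By the outcome, as a careful person would: the job done as asked, in the order asked, and still so for the second after the job is handed in, with the robot touching nothing.
It also fails if it takes over 42 s, if anything falls off the work surface, if the arm or the gripper's body presses on something with over 40 N, if the wrist force passes 120 N, or if a joint passes its speed limit or range.

## Working session

There is one attempt and no reset: what is moved stays moved. The work goes in short steps, Python scripts to look and compute and a shell command to move; the robot and the scene stay as the last step left them, time stands still between calls to the robot, and variables do not carry over. Pictures are saved under pics/ and viewed, about 8 in all and at most 12, crops included, and the job is handed in when it is done.

```bash
mkdir -p pics
cat > h.py <<'E'
import numpy as np, cv2
from station import status, eyes, workorder
def pix2plane(name,u,v,z,T=None):
    c=eyes.calibration(name);K=np.array(c["camera_matrix"]);k=c["k1"]
    T=np.array(c["cam_to_world"]) if T is None else T
    d=cv2.undistortPoints(np.array([[[u,v]]],float),K,np.array([k,0,0,0.]))[0,0]
    r=T[:3,:3]@np.array([d[0],-d[1],-1]);o=T[:3,3]
    return o+r*(z-o[2])/r[2]
def proj(name,P):
    c=eyes.calibration(name);K=np.array(c["camera_matrix"]);T=np.array(c["cam_to_world"])
    p=np.linalg.inv(T)@np.r_[P,1];s=np.array([p[0],-p[1]])/-p[2]
    s=s*(1+c["k1"]*(s@s));return K[0,0]*s[0]+K[0,2],K[1,1]*s[1]+K[1,2]
E
python3 - <<'E'
from h import *
for n in("top","side"): cv2.imwrite(f"pics/{n}0.png",eyes.grab_frame(n))
s=status.get_state();print(s)
E
```

```text
{'t': 0.1, 'q': array([-9.45874123e-01,  3.59294092e-01,  1.11819928e-02, -3.20697883e-04,
       -1.22409271e+00, -2.88160809e-01]), 'qd': array([-0.00061674, -0.00205391,  0.00156544,  0.00199607, -0.00091705,
        0.0011183 ]), 'joint_efforts': array([-1.60758365e-03, -5.84164596e+01,  2.93748593e+01,  7.01554388e+00,
        1.01484740e-02, -6.37810581e-05]), 'eef_pos': array([ 0.22292344, -0.6366787 ,  0.22574159]), 'ee_rot': array([-3.14148140e+00, -1.43609821e-03,  1.90744846e+00]), 'force': array([-0.06587497,  0.64483763, -0.80144414]), 'moment': array([ 0.04689086,  0.03341176, -0.04367993]), 'width': 0.08786793834189667}
```

View pics/top0.png

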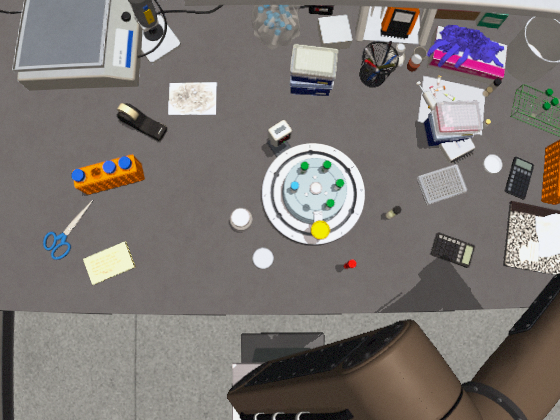

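View pics/side0.png

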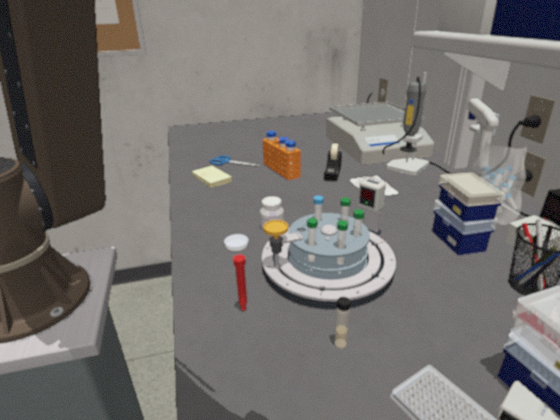

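The top view shows the button at (320,230), the carousel's centre near (314,193) and the reader at (280,132). Five caps could be mistaken for one another:
- **Light blue:** (295,186)
- **Green:** (305,166), which is at the reader, plus (327,165), (340,183) and (330,203)

The red tube at (351,264) and the blue caps in the orange rack (78–125,165) are look-alikes away from the carousel. Blue sits counter-clockwise of the reader seat, so the turn should be clockwise. I'll check that with numbers and a close crop.

Run:
```python
from h import *
im=cv2.imread("pics/top0.png")
hsv=cv2.cvtColor(im,cv2.COLOR_BGR2HSV)
def cen(lo,hi,box):
    m=cv2.inRange(hsv,lo,hi);z=np.zeros_like(m);x0,y0,x1,y1=box;z[y0:y1,x0:x1]=m[y0:y1,x0:x1]
    n,l,st,c=cv2.connectedComponentsWithStats(z);return [(c[i],st[i,4]) for i in range(1,n) if st[i,4]>15]
box=(255,140,370,248)
Y=cen((22,150,120),(35,255,255),box);print("Y",Y)
B=cen((90,80,120),(110,255,255),box);G=cen((55,120,60),(85,255,255),box)
b=pix2plane("top",*max(Y,key=lambda t:t[1])[0],.122);print("button",b)
# outer base ring: bright white ellipse
m=cv2.inRange(hsv,(0,0,195),(180,40,255));z=np.zeros_like(m);z[138:248,255:372]=m[138:248,255:372]
cs,_=cv2.findContours(z,0,2);c=max(cs,key=cv2.contourArea);e=cv2.fitEllipse(cv2.convexHull(c));print(e)
o=pix2plane("top",*e[0],.030);print("axis",o, np.linalg.norm((b-o)[:2]))
ang=lambda p:np.degrees(np.arctan2(*(p-o)[1::-1]))
a0=ang(b);print("a0",a0)
for n,L in(("blue",B),("green",G)):
    for p,a in L:
        w=pix2plane("top",*p,.14);print(n,p,a,w[:2],np.linalg.norm((w-o)[:2]),(ang(w)-a0+180)%360)
for n,p,zz in(("reader",(280,130),.144),("jar",(241,217),.076),("petri",(263,258),.014),("vial",(397,210),.096),("red",(351,264),.12)):
    w=pix2plane("top",*p,zz);print(n,w[:2],np.linalg.norm((w-o)[:2]),(ang(w)-a0+180)%360)
cv2.imwrite("pics/crop.png",cv2.resize(im[115:275,220:410],None,fx=4,fy=3.7,interpolation=2)[:600])
```

```text
Y [(array([319.78545455, 229.39636364]), np.int32(275))]
button [ 0.49604918 -0.06990142  0.122     ]
((313.13848876953125, 192.85025024414062), (77.59302520751953, 79.8536376953125), 112.29336547851562)
axis [ 0.6092694  -0.06362768  0.03      ] 0.11339390622397864
a0 -176.82837620250524
blue [294.47368421 185.07017544] 57 [ 0.60705165 -0.00631394] 0.05735663406189179 89.04432549868403
green [326.68 164.38] 50 [ 0.66101648 -0.08962111] 0.057908709744351715 330.15722759307226
green [304.28571429 165.46938776] 49 [ 0.6581823  -0.03213618] 0.058173760544872465 29.602947965905855
green [339.6 182.6] 50 [ 0.61319075 -0.12135076] 0.057856125541552304 270.71472686771517
green [329.86 202.66] 50 [ 0.56143696 -0.09500714] 0.05720675455559093 210.09440645959404
reader [0.75185172 0.0290805 ] 0.17007211606694006 29.860624118607518
jar [0.53591974 0.13176727] 0.20870878726329437 107.40410098283695
petri [0.43255442 0.07486287] 0.22451685417145686 138.74277575107993
vial [ 0.5491787 -0.2782863] 0.2229107825281675 251.18952437835486
red [ 0.40784506 -0.14734026] 0.2181274004748789 199.3962982302464
```

View pics/crop.png

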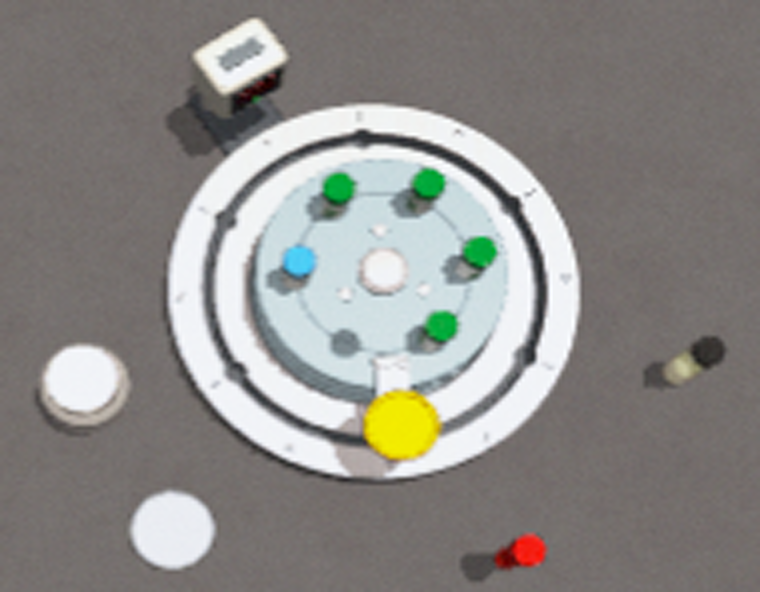

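The crop confirms the choice. The blue cap, at crop (298,261), is in the seat counter-clockwise of the reader seat, and the plunger arm is at (393,375). Combining the tube positions gives:
- **Axis:** (0.610, -0.0637), base yaw about 3.05°
- **Button now:** (0.4955, -0.070)
- **Button after a clockwise turn (-1.047):** (0.547, 0.033)

I'll approach with the fingers shut.

```bash
python3 -m jog '[[21,44,0,0,0,0],[21,44,0,0,0,0],[21,44,0,0,0,0],[21,44,0,0,0,0],[21,44,0,0,0,0],[21,44,0,0,0,0],[21,44,0,0,0,0],[21,44,0,0,0,0],[21,44,0,0,0,0],[21,44,0,0,0,0],[21,44,0,0,0,0],[21,44,0,0,0,0]]' 0 20
python3 - <<'E'
from h import *
cv2.imwrite("pics/w1.png",eyes.grab_frame("wrist"));s=status.get_state();print(s["t"],s["eef_pos"],s["ee_rot"],s["width"],eyes.calibration("wrist"))
E
```

```text
t: 1.3
eef_pos: [0.4728, -0.0953, 0.2202]
ee_rot: [-3.139, -0.009, 1.898]
force: [1.6, 1.1, 0.4]
width: 0.0012
1.35 [ 0.47602365 -0.09072366  0.22014013] [-3.14092426 -0.00876759  1.90018299] 0.0008390516672750197 {'camera_matrix': array([[328.67330464,   0.        , 274.353445  ],
       [  0.        , 328.67330464, 207.83928455],
       [  0.        ,   0.        ,   1.        ]]), 'k1': -0.05920444393608146, 'hand_eye': array([[ 9.99999879e-01,  1.59580425e-04, -4.64729225e-04,
        -9.66276304e-05],
       [ 3.66765141e-05, -9.67396186e-01, -2.53267878e-01,
        -6.87035953e-02],
       [-4.89993876e-04,  2.53267830e-01, -9.67396075e-01,
        -1.57678442e-01],
       [ 0.00000000e+00,  0.00000000e+00,  0.00000000e+00,
         1.00000000e+00]])}
```

View pics/w1.png

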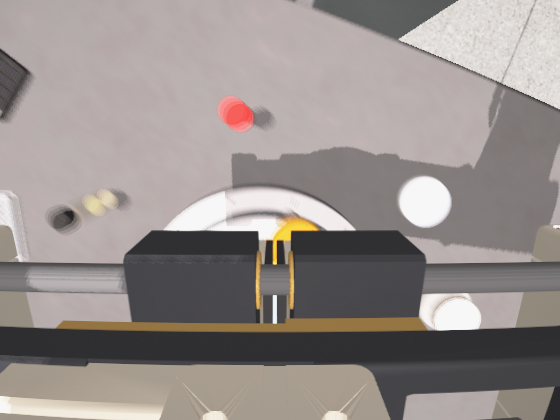

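The wrist view shows the button partly behind the shut fingers at about (300,235), but not the shape of the tips. I'll check the tips from the side camera.

Run:
```python
from h import *
im=eyes.grab_frame("side");s=status.get_state();u,v=map(int,proj("side",s["eef_pos"]));print(u,v,s["eef_pos"])
c=eyes.calibration("side");T=np.array(c["cam_to_world"]);print(np.linalg.norm(T[:3,3]-s["eef_pos"]),c["camera_matrix"][0][0],T[:3,3])
x0=max(0,u-70);y0=max(0,v-70)
cv2.imwrite("pics/s1.png",cv2.resize(im[y0:y0+140,x0:x0+180],None,fx=4,fy=4,interpolation=2));print(x0,y0)
```

```text
265 186 [ 0.47456528 -0.09313137  0.21991938]
0.6785951963840476 380.8591611259796 [ 0.34498012 -0.69812352  0.4986372 ]
195 116
```

View pics/s1.png

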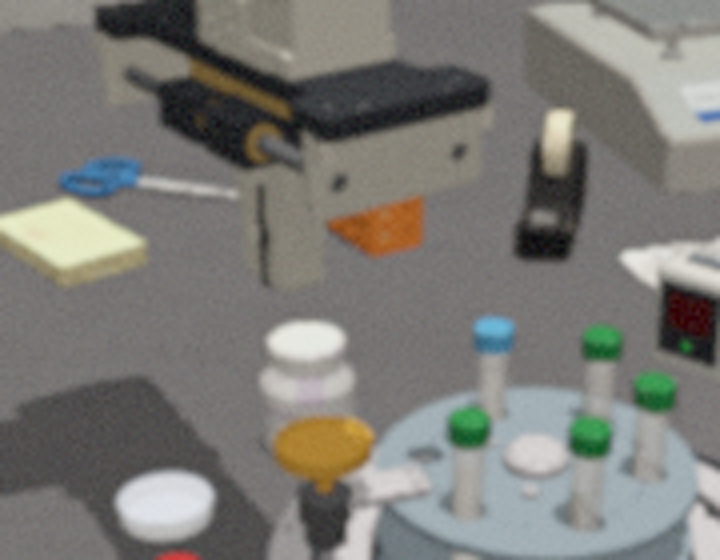

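The shut tips are about 35 mm across and smaller than the dish (button at crop (324,446)), so they should fit if centred. I'll check the button estimate against the side camera.

Run:
```python
from h import *
from scipy.optimize import least_squares
im=cv2.imread("pics/side0.png");hsv=cv2.cvtColor(im,cv2.COLOR_BGR2HSV)
m=cv2.inRange(hsv,(15,150,100),(35,255,255));z=np.zeros_like(m);z[210:245,255:300]=m[210:245,255:300]
x,y,w,h=cv2.boundingRect(z);print(x,y,w,h,proj("side",(.4955,-.070,.122)))
e=[pix2plane("side",u,v,.1235)[:2] for u,v in((x,y+h*.35),(x+w-1,y+h*.35))];print(e,np.mean(e,0))
s=status.get_state();print(s["t"],s["eef_pos"],s["ee_rot"],s["force"])
```

```text
264 221 24 18 (np.float64(275.05083036199795), np.float64(225.8450946503878))
[array([ 0.47297615, -0.07162817]), array([ 0.5156802 , -0.08472272])] [ 0.49432817 -0.07817545]
1.4 [ 0.47456528 -0.09313137  0.21991938] [-3.1393911  -0.00865469  1.90268321] [-0.22466663 -0.68301702  0.48564048]
```

```bash
python3 -m jog '[[10,12,-10,0,0.008,-0.14],[10,11,-30,0,0,-0.14],[0,0,-30,0,0,0],[0,0,-8,0,0,0],[0,0,0,0,0,0]]' 0 20
```

```text
t: 1.9
eef_pos: [0.4952, -0.0679, 0.1401]
ee_rot: [-3.132, -0.01, 1.617]
force: [-0.3, -0.2, 0.9]
width: 0.0001
```

```bash
python3 -m jog '[[0,-2,-10,0,0,0],[0,0,0,0,0,0]]'
python3 - <<'E'
from h import *
a=eyes.grab_frame("side")[170:250,230:330];b=eyes.grab_frame("top")[180:260,270:370]
cv2.imwrite("pics/s2.png",np.hstack([cv2.resize(i,None,fx=4,fy=5,interpolation=2) for i in(a,b)]))
s=status.get_state();print(s["eef_pos"],s["force"])
E
```

```text
t: 2.1
eef_pos: [0.4956, -0.0706, 0.131]
ee_rot: [-3.133, -0.01, 1.617]
force: [-0.5, -0.3, -0.1]
width: 0.0006
[ 0.49659529 -0.0704737   0.13223934] [ 0.03580175 -0.06725095  0.74025953]
```

View pics/s2.png

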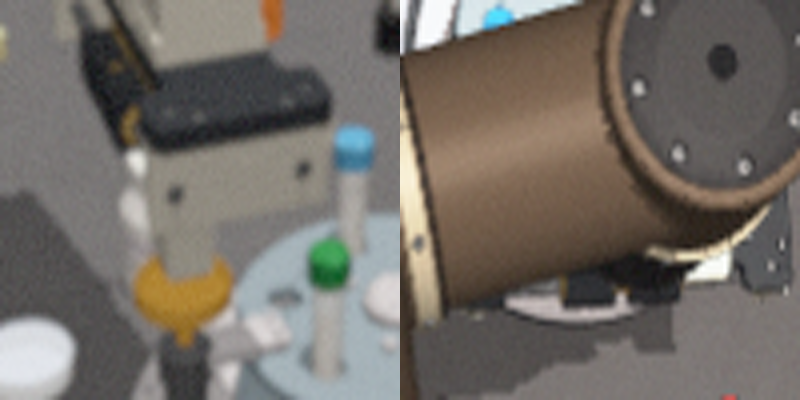

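The tips at (188,270) sit over the middle of the dish (184,285). I'll press now and watch the force.

```bash
python3 -m jog '[[0,0,-6,0,0,0],[0,0,-4,0,0,0],[0,0,0,0,0,0]]'; python3 -m jog '[[0,0,-4,0,0,0],[0,0,-4,0,0,0],[0,0,0,0,0,0]]';  python3 -m jog '[[0,0,-3,0,0,0],[0,0,0,0,0,0]]'
```

```text
t: 2.5
eef_pos: [0.4975, -0.0706, 0.1232]
ee_rot: [-3.139, -0.011, 1.617]
force: [-0.2, 0.1, 0.3]
width: 0.0006
t: 2.8
eef_pos: [0.498, -0.0707, 0.1155]
ee_rot: [-3.14, -0.01, 1.618]
force: [-2.2, 0.2, 5.2]
width: 0.0004
t: 3.0
eef_pos: [0.498, -0.0708, 0.1128]
ee_rot: [-3.14, -0.01, 1.618]
force: [-1.8, 0.5, 5.1]
width: 0.0003
```

```bash
python3 -m jog '[[-2,0,-2,0,0,0],[0,0,-1,0,0,0],[0,0,0,0,0,0]]'; python3 -m jog '[[0,0,-1,0,0,0],[0,0,0,0,0,0]]'
```

```text
t: 3.3
eef_pos: [0.498, -0.0707, 0.1115]
ee_rot: [3.139, -0.01, 1.619]
force: [-2.4, 0.4, 5.0]
width: 0.0003
t: 3.5
eef_pos: [0.498, -0.0707, 0.1113]
ee_rot: [3.139, -0.009, 1.62]
force: [-1.1, -0.2, 6.1]
width: 0.0007
```

```bash
python3 -m jog '[[-3,0,-3,0,0.01,0],[0,0,-1,0,0,0]]'; python3 -m jog '[[0,0,-2,0,0,0],[0,0,-1,0,0,0]]'
```

```text
t: 3.7
eef_pos: [0.4976, -0.0705, 0.1092]
ee_rot: [-3.139, -0.01, 1.621]
force: [-4.8, 0.6, 6.5]
width: 0.0004
t: 3.9
eef_pos: [0.4977, -0.071, 0.1081]
ee_rot: [-3.14, -0.008, 1.622]
force: [-6.5, -0.5, 15.3]
width: 0.0007
```

Bottomed at z = 0.108. I'll start the clockwise swing, turning the tool along with it.

```bash
python3 -m jog '[[0,0,1,0,0,0],[-2,6,0,0,0,-0.05],[-1,7,0,0,0,-0.06],[1,12,0,0,0,-0.1],[2.5,12,0,0,0,-0.1]]'
```

```text
t: 4.4
eef_pos: [0.5014, -0.0343, 0.1129]
ee_rot: [3.136, -0.008, 1.302]
force: [-0.4, -0.2, 4.0]
width: 0.0004
```

Run:
```python
from h import *
a=eyes.grab_frame("side")[170:250,230:330]
cv2.imwrite("pics/s3.png",cv2.resize(a,None,fx=5,fy=5,interpolation=2))
s=status.get_state();print(s["eef_pos"],s["force"])
```

```text
[ 0.502164   -0.03303287  0.11296223] [0.0625901  0.94571307 0.53038532]
```

View pics/s3.png

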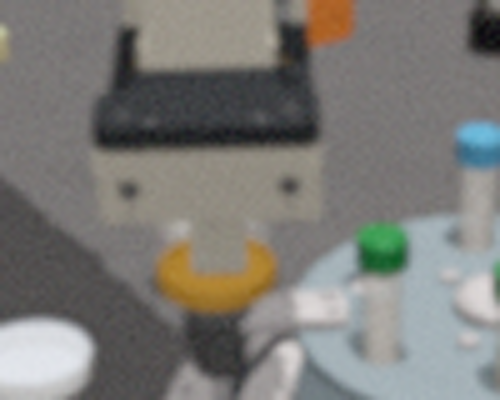

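The button travels with the tips at (218,270), and the carousel turns with it. The tips have risen to z = 0.113, so I'll press down again before going on.

```bash
python3 -m jog '[[0,0,-3.5,0,0,0],[1.5,9,-1,0,0,-0.1],[4.5,11,-1,0,0,-0.1],[6,10,-1,0,0,-0.1]]'; python3 -m jog '[[7,9.5,-1,0,0,-0.1],[8,9,-1,0,0,-0.1]]'
```

```text
t: 4.85
eef_pos: [0.5161, -0.0033, 0.1082]
ee_rot: [3.131, -0.011, 1.0]
force: [-4.6, 1.3, 13.1]
width: 0.0
t: 5.05
eef_pos: [0.5319, 0.0159, 0.1082]
ee_rot: [3.13, -0.013, 0.799]
force: [-2.1, 1.2, 12.2]
width: 0.0005
```

```bash
python3 -m jog '[[8.5,8,0.3,0,0,-0.1],[7,5.5,0,0,0,-0.08],[0,0,0,0,0,0]]'
python3 - <<'E'
from h import *
a=eyes.grab_frame("side");t=eyes.grab_frame("top");cv2.imwrite("pics/a.png",a);cv2.imwrite("pics/t.png",t)
O=np.array([.610,-.0637])
for n,f in(("start",cv2.imread("pics/side0.png")),("now",a)):
    h=cv2.cvtColor(f,cv2.COLOR_BGR2HSV);m=cv2.inRange(h,(12,150,90),(35,255,255));m[:180]=0;m[260:]=0;m[:,:240]=0;m[:,340:]=0
    print(n,cv2.boundingRect(m))
s=status.get_state();d=s["eef_pos"][:2]-O;print(s["eef_pos"],s["force"],np.degrees(np.arctan2(d[1],d[0])),np.hypot(*d))
for th in (119,121,123.05,125,127):
    r=np.radians(th);q=O+.115*np.array([np.cos(r),np.sin(r)]);print(th,proj("side",(*q,.1085)),proj("top",(*q,.1085)))
# blue & green caps in top
h=cv2.cvtColor(a,cv2.COLOR_BGR2HSV)
print(proj("side",(.4955,-.070,.122)))
both=[cv2.resize(a[170:250,250:370],None,fx=4,fy=4),cv2.resize(t[150:250,255:375],None,fx=4,fy=4)]
cv2.imwrite("pics/s4.png",np.vstack(both)[:720][: ,:])
E
```

```text
t: 5.35
eef_pos: [0.5506, 0.0307, 0.1102]
ee_rot: [3.129, -0.017, 0.619]
force: [-2.2, 2.8, 6.5]
width: 0.0007
start (264, 221, 24, 18)
now (277, 204, 20, 10)
[0.55000619 0.03032148 0.11014788] [0.00816143 1.72946725 5.25804968] 122.54138610250456 0.1115315886051014
119 (np.float64(288.71092510406316), np.float64(204.25802592950396)) (np.float64(277.31917439602995), np.float64(207.8471855255901))
121 (np.float64(287.4733079349835), np.float64(204.8549526189763)) (np.float64(278.1111701010854), np.float64(209.1771101744657))
123.05 (np.float64(286.2445112115886), np.float64(205.49026746436908)) (np.float64(278.9719489664867), np.float64(210.51247350431115))
125 (np.float64(285.11444240567994), np.float64(206.11627715732126)) (np.float64(279.8357807136373), np.float64(211.7549314297945))
127 (np.float64(283.99613331720093), np.float64(206.77991521592608)) (np.float64(280.7663301496319), np.float64(212.99949787811406))
(np.float64(275.05083036199795), np.float64(225.8450946503878))
```

```bash
python3 -c "
import cv2;i=cv2.imread('pics/s4.png');print(i.shape);cv2.imwrite('pics/s4b.png',cv2.resize(i,None,fx=.83,fy=.83))"
```

```text
(720, 480, 3)
```

View pics/s4b.png

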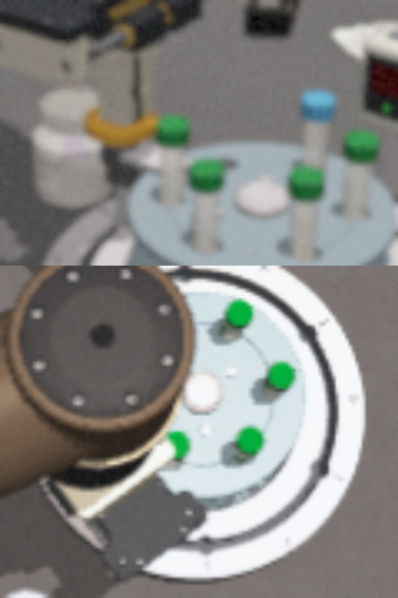

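The tubes have gone round with the carousel, and blue is now at the reader seat, in the side crop at (318,105). Four green caps are visible from the top, so I'll get the exact angle from them.

```bash
cat > ang.py <<'E'
from h import *
O=np.array([.610,-.0637])
def caps(im):
    h=cv2.cvtColor(im,cv2.COLOR_BGR2HSV);m=cv2.inRange(h,(55,120,60),(85,255,255));z=np.zeros_like(m);z[140:248,255:370]=m[140:248,255:370]
    n,l,st,c=cv2.connectedComponentsWithStats(z);r=[]
    for i in range(1,n):
        if st[i,4]>10:
            d=pix2plane("top",*c[i],.14)[:2]-O;r.append((round(np.degrees(np.arctan2(d[1],d[0]))%360,2),round(np.hypot(*d),4),int(st[i,4])))
    return sorted(r)
E
python3 - <<'E'
from ang import *
print(caps(cv2.imread("pics/top0.png")));print(caps(cv2.imread("pics/t.png")))
E
```

```text
[(np.float64(33.23), np.float64(0.0576), 49), (np.float64(212.81), np.float64(0.0578), 50), (np.float64(273.17), np.float64(0.0577), 50), (np.float64(333.07), np.float64(0.0572), 50)]
[(np.float64(155.66), np.float64(0.0541), 33), (np.float64(213.3), np.float64(0.0571), 50), (np.float64(273.17), np.float64(0.0569), 50), (np.float64(333.49), np.float64(0.0583), 50)]
```

The carousel has turned -59.8°, about 0.3 mm from the hole's centre. I'll let the button up straight.

```bash
python3 -m jog '[[0,0,3,0,0,0],[0,0,4,0,0,0],[0,0,4,0,0,0],[0,0,4,0,0,0],[0,0,15,0,0,0],[0,0,40,0,0,0],[0,0,45,0,0,0],[-20,-40,0,0,0,0],[-20,-45,0,0,0,0],[-20,-45,0,0,0,0],[-15,-45,0,0,0,0],[0,-45,0,0,0,0]]'
python3 -m jog '[[0,-45,0,0,0,0],[0,-45,0,0,0,0],[0,-45,0,0,0,0],[0,0,0,0,0,0]]'
python3 - <<'E'
from ang import *
a=eyes.grab_frame("side");t=eyes.grab_frame("top");cv2.imwrite("pics/a2.png",a);print(caps(t))
h=cv2.cvtColor(t,cv2.COLOR_BGR2HSV);m=cv2.inRange(h,(22,150,120),(35,255,255));m[:,:255]=0;m[:140]=0;m[250:]=0;m[:,370:]=0
M=cv2.moments(m,True);c=(M["m10"]/M["m00"],M["m01"]/M["m00"]);print("btn top",c,M["m00"])
for z in(.122,.112):
    w=pix2plane("top",*c,z)[:2]-O;print(z,np.hypot(*w),np.degrees(np.arctan2(*w[::-1])))
h=cv2.cvtColor(a,cv2.COLOR_BGR2HSV);m=cv2.inRange(h,(12,150,90),(35,255,255));m[:150]=0;m[260:]=0;m[:,:240]=0;m[:,340:]=0
x,y,ww,hh=cv2.boundingRect(m);print("side btn",x,y,ww,hh)
r=np.radians(123.05);q=O+.115*np.array([np.cos(r),np.sin(r)])
for z in(.122,.112):print(z,proj("side",(*q,z)))
print(status.get_state()["eef_pos"])
cv2.imwrite("pics/f.png",np.hstack([cv2.resize(a[150:290,230:400],(380,313)),cv2.resize(t[110:275,215:415],(380,313))]))
E
```

```text
t: 6.65
eef_pos: [0.4681, -0.1947, 0.2283]
ee_rot: [3.131, -0.01, 0.641]
force: [1.2, 0.9, 0.5]
width: 0.0008
t: 7.05
eef_pos: [0.4631, -0.3396, 0.2276]
ee_rot: [3.133, -0.008, 0.639]
force: [-0.3, 0.2, 0.4]
width: 0.0005
[(np.float64(155.79), np.float64(0.0581), 47), (np.float64(215.16), np.float64(0.0588), 50), (np.float64(275.91), np.float64(0.0576), 53), (np.float64(335.36), np.float64(0.057), 52)]
btn top (279.65934065934067, 210.0732600732601) 273.0
0.122 0.11444479451516756 123.91986089912366
0.112 0.113292533965941 123.28398352795192
side btn 0 0 0 0
0.122 (np.float64(286.1682706587571), np.float64(200.08920690791746))
0.112 (np.float64(286.224853841069), np.float64(204.09764606096573))
[ 0.46330272 -0.33634317  0.22775843]
```

View pics/f.png

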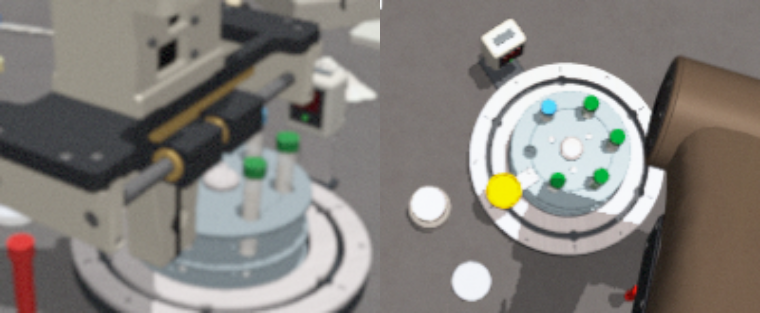

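The top view (right half) shows blue in front of the reader and the button at the lower-left hole. The arm hides the button from the side camera, so I'll clear the view to check its height.

```bash
python3 -m jog '[[-30,-37,0,0,0,0],[-30,-37,0,0,0,0],[-30,-37,0,0,0,0],[-30,-37,0,0,0,0],[-30,-37,0,0,0,0],[-30,-37,0,0,0,0],[-30,-37,0,0,0,0],[-25,-30,0,0,0,0],[0,0,0,0,0,0]]'
python3 - <<'E'
from ang import *
a=eyes.grab_frame("side");t=eyes.grab_frame("top");cv2.imwrite("pics/a3.png",a);print(caps(t))
h=cv2.cvtColor(t,cv2.COLOR_BGR2HSV);m=cv2.inRange(h,(22,150,120),(35,255,255));m[:,:255]=0;m[:140]=0;m[250:]=0;m[:,370:]=0
M=cv2.moments(m,True);c=(M["m10"]/M["m00"],M["m01"]/M["m00"]);print("btn top",c)
def by(f):
    h=cv2.cvtColor(f,cv2.COLOR_BGR2HSV);m=cv2.inRange(h,(12,150,90),(35,255,255));m[:180]=0;m[245:]=0;m[:,:255]=0;m[:,:255]=0;m[:,310:]=0;return cv2.boundingRect(m),cv2.countNonZero(m)
print("side btn start",by(cv2.imread("pics/side0.png")),"pressed",by(cv2.imread("pics/a.png")),"now",by(a))
for th in(122,123.05,124,125):
    r=np.radians(th);q=O+.115*np.array([np.cos(r),np.sin(r)])
    for z in(.122,.112):print(th,z,np.round(proj("side",(*q,z)),1),np.round(proj("top",(*q,z)),1))
cv2.imwrite("pics/g.png",cv2.resize(a[150:300,220:410],(760,600)))
E
```

```text
t: 8.05
eef_pos: [0.2243, -0.6225, 0.2279]
ee_rot: [3.137, -0.01, 0.661]
force: [-0.0, 0.7, -0.3]
width: 0.0003
[(np.float64(155.27), np.float64(0.0587), 51), (np.float64(214.43), np.float64(0.0587), 50), (np.float64(274.58), np.float64(0.0582), 49), (np.float64(335.29), np.float64(0.0568), 48)]
btn top (279.6861313868613, 210.05474452554745)
side btn start ((264, 221, 24, 18), 287) pressed ((277, 204, 20, 10), 105) now ((277, 196, 20, 16), 205)
122 0.122 [286.8 199.8] [278.6 208.9]
122 0.112 [286.9 203.8] [278.6 209.6]
123.05 0.122 [286.2 200.1] [279.1 209.6]
123.05 0.112 [286.2 204.1] [279.  210.3]
124 0.122 [285.6 200.4] [279.5 210.2]
124 0.112 [285.7 204.4] [279.4 210.9]
125 0.122 [285.  200.7] [280.  210.9]
125 0.112 [285.1 204.7] [279.9 211.5]
```

View pics/g.png

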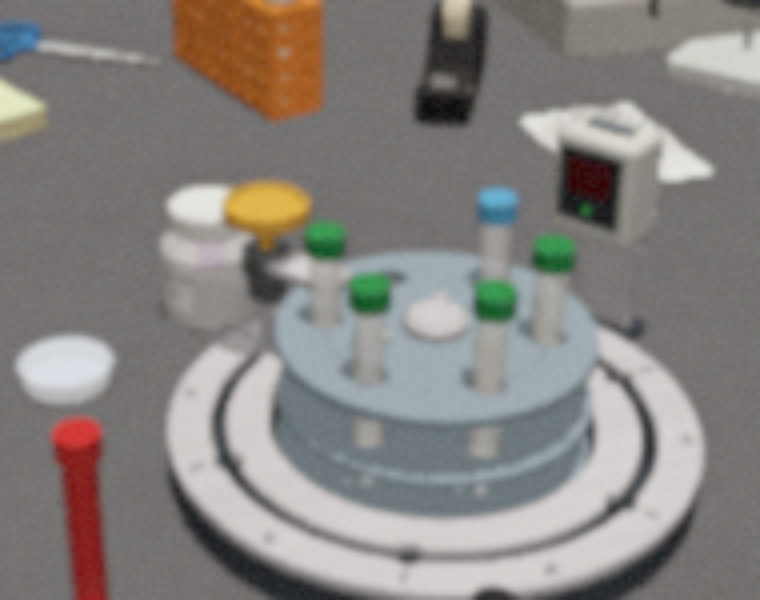

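The side view shows the button fully up at (268,207), with its stem visible below. Its top edge is at row 196, which fits z = 0.122 (face predicted at row 200) and not 0.112 (row 204). Blue at (498,205) is in front of the reader, all the tubes are standing, and the jar and dish look unmoved. I'm handing in.

```bash
python3 -c "
from station import workorder,status
print(workorder.job_done(),status.get_state()['t'])"
```

```text
the job is handed in; nothing more can be done
the job is handed in; nothing more can be done
```

The light-blue-capped tube is now in front of the reader, and the job was handed in after about 8 s of robot time. I pressed the yellow button down with the shut fingertips and swung it one hole clockwise (-1.047). I then let it up straight and moved the arm clear.

**What the last checks showed:**
- **Button:** in the side picture it sits at the height for fully up (face at about 122 mm), so the carousel is locked. The position fits the new hole.
- **Tubes and bystanders:** blue is in front of the reader and all five tubes are standing. The jar and dish look unmoved. I did not measure the vial again.

**What disagreed or went less well:**
- **Turn angle:** after release the button read about -59.1°, within the pin's 2 mm play. The green caps read about 2° short of the full turn. Just before release those caps had read -59.8°. I take the difference to be the tubes leaning in their loose seats, but I did not confirm that.
- **Pressing down:** early in the swing the tips rose to about z = 0.113 (button 9–10 mm down). By then the pin was already between holes. I pressed back down and carried on.

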